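# Tighten the driver chuck, then hold the switch cover over its box

### The job

I am closing up the outdoor switch box by the shed door: first turn the ridged sleeve of the screwdriver standing in its wooden block clockwise (seen from above) until the jaws are tight on the loose bit. Then pick up the white switch cover by its raised housing and hold it level about a finger's width (15 mm) above the open box, without touching it, with the cover's four holes right over the four threaded brass holes, so that I can start the screws. Finish still holding it there, steady, and leave the jar, funnel and pliers where they are.

Things in the scene. Friction and masses are not known exactly. Their poses are not given: they have to be found in the camera images.
- driver: Orange cordless screwdriver fixed nose up in a wooden block (100 x 100 x 50 mm) that does not move. Origin: centre of the block's underside on the bench, on the driver's axis. Body 42 mm in diameter up to 96 mm above the bench, narrowing to 32 mm at 112 mm; chuck sleeve from 113 to 158 mm, jaw ends to 163 mm, bit's tip at 183 mm.
- sleeve (a joint): Turn of the chuck sleeve, rad: grows clockwise seen from above; 0 = fully open; starts at 0 to 0.35. Each rad moves the three jaws 3 mm inward; they meet the bit near 1.2, and the stop, jaws tight, is at 1.35: turn it to the stop. It may settle back slightly. About 0.15 N m of friction; stays where it is left.
- sleeve_grip (a point): Point on the chuck's vertical axis, 142 mm above the bench, where to grip the sleeve from above, one finger on each side of the bit. The sleeve is a black ridged upright cylinder 42 mm in diameter, 113 to 158 mm above the bench, with a small yellow mark on its top rim. The bit's tip is 41 mm above this point.
- jaw_a: One of the three equal steel chuck jaws (7 x 6 x 31 mm) inside the sleeve, coupled to it. Origin on the chuck axis 132 mm above the bench; it slides towards the axis.
- bit: Steel screw bit, 8 mm in diameter at the shank, 65 mm long, standing loose in the chuck. Origin: centre of its foot, 118 mm above the bench.
- plate: White switch cover lying flat: plate 120 (x) x 90 (y) x 5 mm, on its middle a raised housing 56 (x) x 34 (y) mm up to 45 mm above the underside (red rocker 2.5 mm higher). Grip the housing across its 34 mm (along y). Four through holes, diameter 10 mm, at x = +-50, y = +-35 mm. Origin: centre of the underside. 0.14 to 0.28 kg. Symmetrical: either way round (half a turn) fits the box.
- plate_hole0 (a point): Hole of the plate at its (+50, +35) mm, at the underside.
- plate_hole2 (a point): Hole of the plate at its (-50, -35) mm, at the underside, diagonally opposite.
- box: Grey open-topped switch box 120 (x) x 90 (y) x 45 mm fixed on a plywood board 150 x 120 x 12 mm that does not move. Origin: centre of the board's underside on the bench. Rim 57 mm above the bench. Four brass threaded bosses, holes 6 mm in diameter, flush with the rim in the corners at x = +-50, y = +-35 mm.
- box_rim (a point): Centre of the box's open top, level with its rim; axes as the box.
- thread0 (a point): Threaded hole of the box at its (+50, +35) mm, at rim height.
- thread2 (a point): Threaded hole of the box at its (-50, -35) mm, at rim height, diagonally opposite.
- jar: Bystander: closed glass jar, 68 mm in diameter, 100 mm tall, upright. Origin: centre of its underside.
- funnel: Bystander: green plastic funnel standing on its wide mouth (100 mm in diameter), 100 mm tall. Origin: centre of the mouth on the bench.
- pliers: Bystander: steel pliers with red grips, lying flat, 165 mm long (112 mm of it to its -x, 53 mm to its +x), 65 mm wide, 14 mm tall. Origin: at the pivot, on the bench.
There are look-alikes about, which are no part of the job. Leave any blue or orange look-alike of the plate alone. Leave any purple look-alike of the box alone.

How it is judged:
By the outcome, as a careful person would: the job done as asked, in the order asked, and still so for the second after the job is handed in, while the arm keeps its last pose, push and grip.
It also fails if it takes over 61 s, if anything falls off the work surface, if the arm or the gripper's body presses on something with over 40 N, if the wrist force passes 120 N, or if a joint passes its speed limit or range.

### The arm

A 6-joint arm with a two-finger parallel gripper is mounted at the origin on the work surface. World frame = base frame: x ahead of the robot, y to its left, z up, the work surface at z = 0. Lengths are in m, angles in rad, forces in N, time in s.
With the tool pointing down it reaches from about 0.3 to 0.85 m from the base axis. Payload 4.2 kg.
Tool frame: the origin (TCP) lies midway between the tips of the shut fingers; the grasp point (between the pads) lies arm.grip_point_offset behind it (arm.grip_point_offset is the distance from the TCP to the grasp point, in m); z points along the fingers, y is the line along which they close (so a half turn about z gives the same grasp; the last joint's range is limited). The gripper opens to 91 mm and grips with 3 to 60 N. Pads are 32 mm wide; open, the fingers measure 118 mm over their backs; the gripper's body (76 mm by 178 mm) begins 60 mm behind the grasp point.
Start: joints at [-1.241, 0.32, 1.565, -0, 1.257, -0.02], TCP at [0.197, -0.54, 0.214] pointing down, gripper open.
Joint ranges: [-3.11, 3.11], [-0.84, 2.01], [0.21, 2.61], [-1.34, 4.49], [0.05, 2.63], [-2.56, 2.56]. Speed limits (rad/s): [2.57, 2.57, 3.14, 3.14, 3.14, 3.14].

### API

Orientations are given as a unit quaternion [w, x, y, z].
In Python, from bench import arm, imaging, spot_in, outline_of, mark_of gives the robot as it stands.
- The arm moves only by the tool send_rows, never from a script. Its argument "deltas" is a list of rows, each a list of 7 numbers: the shift along the tool's x, y, z in mm, then the turn, a rotation vector about the tool's x, y, z in rad, then the finger opening in mm, from 0 to 91.2. In form: [[dx, dy, dz, ax, ay, az, hand], ...]. A call has 1 to 5 rows; each row shifts and turns the commanded pose from where the row before left it, along the tool's axes as they then stand; what a row does not reach is not made up. A row lasts 1/8 s, in which the tool goes at most 62.5 mm and 10.7 degrees, less where a joint would pass 70% of its speed; a pose out of reach is approached as far as the arm can. A call with a gripper value outside its range is refused whole. The fingers move at their own pace and stop on an object; the grip force is fixed at half the most. Time passes only in rows, so rows that do not move let the fingers close. It gives the time, the measured TCP pose, the force, the opening and the grip force at its end, in the units of the state.
- arm.sense(): the state, without advancing time (a new reading comes with each control period).
- imaging.camera(name): name is "scene" or "side" or "wrist"; returns (picture, depth): 420x560x3 uint8, red, green, blue; 420x560 float32, m along the optical axis (not along the pixel's ray), 0 where there is no reading.
- imaging.camera_model(name): a dict with "mtx" (3x3 intrinsics, pixels), "k1" (the pictures are not rectified: a ray, as slopes to the right and down, at radius r is drawn at 1 + k1 r^2 times it, then the intrinsics apply), "R" (3x3) and "t" (3): a world point X has camera coordinates R X + t. Camera axes: x right, y down, z forward; pixel columns grow to the right and rows downward; lengths in m; the calibration is good to about 2 mm. A picture is of the moment at which its call begins: read the wrist's pose just before it. camera_model takes no time and is no camera call; for the wrist camera it gives the pose at the moment of the call.
- arm.hand_in(): hands the job in; it is judged then, once.
Trained networks look in the newest picture that a camera, given by its name, has taken for a name from the list of things; names that differ only in an ending like _2 or _b are one class to them, and where a whole thing is asked for, a point or a joint stands for the part that bears it (a point fixed in the world has none). Each returns a list of dicts, best first, with "conf" (0 to 1); they miss things now and then, are a little off and sometimes report something else, mostly with a low value. They report only what shows in the picture. A call takes as long as a camera call. They do not tell look-alikes from the thing itself.
- spot_in(query, camera): "box" ([centre column, centre row, width, height] in pixels, round what is visible of it).
- outline_of(query, camera): "mask" (420x560 bool, what is visible of it) and "box" ([centre column, centre row, width, height] in pixels, round what is visible of it).
- mark_of(query, camera): "at" ([column, row] in pixels: a listed point, or the origin of a listed thing).
The state is a dict: "clock": time; "joint_pos": joint angles; "joint_velocities": joint speeds; "joint_torque": joint torques, N m; "eef_pos": TCP position; "eef_rot": TCP orientation; "force": force on the tool from outside, world axes, zero at the start; "moment": the same for the moment, N m; "gripper_width": finger opening in m; "grip_force": force on a finger pad.
Only numpy, scipy, OpenCV 4.12 (cv2) and the standard library are available. Lean on these libraries where they do the work, as an engineer would, in place of code of your own. Each camera call takes 0.05 s, during which the arm holds its last target. There are 200 camera calls.

## Working session

There is one attempt and no reset: what is moved stays moved. The work goes in short steps, Python scripts to look and compute and a tool call to move; the robot and the scene stay as the last step left them, time stands still between calls to the robot, and variables do not carry over. Pictures are saved under pics/ and viewed, at most 10 in all, crops included, and the job is handed in when it is done.

Besides the shell and the picture viewer there is one more tool, called after "Emit:" by a JSON object that holds its "op" and its "data", one argument or row to a line. send_rows: Moves the arm, as the interface text tells. Its arguments: {"type":"object","properties":{"deltas":{"type":"array","items":{"type":"array","items":{"type":"number"}}}},"required":["deltas"]}

```bash
mkdir -p pics
cat > h.py <<'E'
import numpy as np, cv2
from bench import arm, imaging, spot_in, outline_of, mark_of
def ray(name,uv,m=None):
    m=m or imaging.camera_model(name); K=np.array(m["mtx"]); k=m["k1"]
    d=cv2.undistortPoints(np.array([[uv]],float),K,np.array([k,0,0,0,0.]))[0,0]
    R=np.array(m["R"]);t=np.array(m["t"])
    return -R.T@t, R.T@np.array([d[0],d[1],1.])
def atz(name,uv,z,m=None):
    c,d=ray(name,uv,m); return c+d*(z-c[2])/d[2]
def proj(name,X,m=None):
    m=m or imaging.camera_model(name); K=np.array(m["mtx"]);p=np.array(m["R"])@np.array(X)+np.array(m["t"])
    a=p[:2]/p[2]; a=a*(1+m["k1"]*(a@a)); return K[:2,:2]@a+K[:2,2]
def cloud(name,dep,m=None):
    m=m or imaging.camera_model(name); v,u=np.mgrid[0:420,0:560]
    d=cv2.undistortPoints(np.stack([u,v],-1).reshape(-1,1,2).astype(float),np.array(m["mtx"]),np.array([m["k1"],0,0,0,0.]))[:,0]
    P=np.c_[d,np.ones(len(d))]*dep.reshape(-1,1)
    return ((P-np.array(m["t"]))@np.array(m["R"])).reshape(420,560,3)
E
cat > a.py <<'E'
from h import *
np.set_printoptions(precision=3,suppress=True)
print(arm.grip_point_offset, arm.sense())
ims=[]
for c in ("scene","side"):
    p,d=imaging.camera(c); ims.append(p); np.savez(c+".npz",p=p,d=d)
    C=cloud(c,d)
    for q in ("driver","plate","box","jar","funnel","pliers"):
        for r in outline_of(q,c)[:4]:
            P=C[r["mask"]&(d>0)]
            print(c,q,round(r["conf"],2),np.round(r["box"]),np.median(P,0),P.min(0),P.max(0), np.median(p[r["mask"]],0))
    for q,z in (("sleeve_grip",.142),("plate_hole0",0),("plate_hole2",0),("thread0",.057),("thread2",.057),("box_rim",.057),("bit",.118)):
        for r in mark_of(q,c)[:3]: print(c,q,round(r["conf"],2),np.round(r["at"]),atz(c,r["at"],z))
    cv2.imwrite(f"pics/{c}0.png",p[...,::-1])
E
python3 a.py
```

```text
0.0188 {'clock': 0.0, 'joint_pos': array([-1.241,  0.32 ,  1.566, -0.   ,  1.257, -0.02 ]), 'joint_velocities': array([ 0.001,  0.   ,  0.   , -0.   ,  0.   , -0.   ]), 'joint_torque': array([  0.001, -41.246, -23.197,   0.073,   0.046,  -0.   ]), 'eef_pos': array([ 0.197, -0.54 ,  0.213]), 'eef_rot': array([-0.001,  0.985,  0.174, -0.   ]), 'force': array([-0.062,  0.488,  0.626]), 'moment': array([ 0.   , -0.   ,  0.018]), 'grip_force': 0.0, 'gripper_width': 0.09146762351293629}
scene driver 0.63 [166. 240.  56.  70.] [ 0.526 -0.297  0.051] [ 0.243 -0.371 -0.002] [ 0.574 -0.232  0.167] [146. 109.  77.]
scene plate 0.95 [400. 204.  41.  26.] [0.528 0.406 0.007] [ 0.434  0.356 -0.003] [0.582 0.477 0.049] [ 48.  75. 146.]
scene plate 0.92 [359. 214.  44.  30.] [0.539 0.246 0.008] [ 0.449  0.206 -0.001] [0.586 0.309 0.051] [208. 199. 194.]
scene plate 0.78 [336. 182.  29.  26.] [0.338 0.28  0.005] [ 0.242  0.228 -0.004] [0.389 0.352 0.048] [226.  127.5  71. ]
scene box 0.59 [199. 204.  56.  45.] [ 0.33  -0.184  0.026] [ 0.137 -0.256 -0.006] [ 0.391 -0.102  0.06 ] [111.  64. 145.]
scene
[... 2559 characters left out ...]
2 [160. 400.] [0.545 0.472 0.   ]
side plate_hole2 0.85 [303. 357.] [0.377 0.306 0.   ]
side plate_hole2 0.84 [210. 322.] [0.563 0.305 0.   ]
side thread0 0.94 [267. 237.] [0.555 0.078 0.057]
side thread0 0.81 [383. 216.] [ 0.336 -0.125  0.057]
side thread0 0.71 [419. 203.] [ 0.265 -0.234  0.057]
side thread2 0.94 [267. 237.] [0.555 0.078 0.057]
side thread2 0.81 [383. 216.] [ 0.336 -0.125  0.057]
side thread2 0.71 [419. 203.] [ 0.265 -0.234  0.057]
side box_rim 0.86 [290. 229.] [0.521 0.026 0.057]
side box_rim 0.7 [400. 210.] [ 0.304 -0.172  0.057]
side box_rim 0.69 [200. 228.] [0.714 0.106 0.057]
side bit 0.71 [338. 149.] [ 0.53  -0.371  0.118]
side bit 0.17 [212. 319.] [0.492 0.394 0.118]
```

View pics/scene0.png

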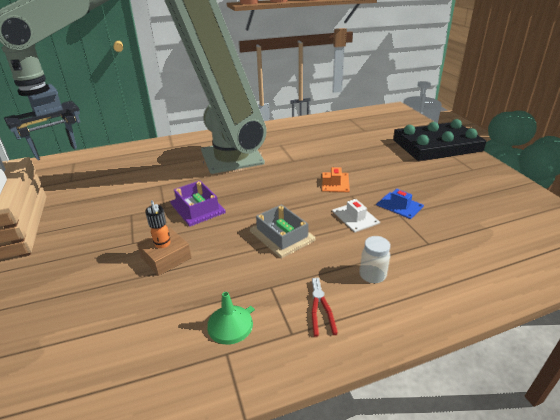

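```bash
cat > b.py <<'E'
from h import *
import numpy as np
np.set_printoptions(precision=4,suppress=True)
for c in ("scene","side"):
    z=np.load(c+".npz"); C=cloud(c,z["d"]); ok=z["d"]>0
    def sel(x0,x1,y0,y1,z0,z1): return C[ok&(C[...,0]>x0)&(C[...,0]<x1)&(C[...,1]>y0)&(C[...,1]<y1)&(C[...,2]>z0)&(C[...,2]<z1)]
    for n,a in (("plate top",(.42,.6,.19,.33,.003,.012)),("housing",(.45,.58,.2,.3,.042,.053)),("rim",(.4,.64,-.08,.12,.050,.063)),("sleeve",(.45,.56,-.36,-.24,.115,.155)),("sleevetop",(.45,.56,-.36,-.24,.154,.163)),("board",(.4,.64,-.08,.12,.008,.016))):
        P=sel(*a); r=cv2.minAreaRect(P[:,:2].astype(np.float32)*1000) if len(P)>3 else None
        print(c,n,len(P),np.round(r,1) if 0 else r,P.mean(0))
    p=cv2.resize(z["p"][180:260,120:420],None,fx=2.6,fy=2.6,interpolation=3)
    if c=="scene": cv2.imwrite("pics/crop.png",p[...,::-1])
E
python3 b.py
```

```text
scene plate top 544 ((510.03302001953125, 258.1819763183594), (178.74441528320312, 134.31585693359375), 0.06353696435689926) [0.5335 0.2485 0.006 ]
scene housing 131 ((521.9964599609375, 258.8102111816406), (56.303768157958984, 35.63414764404297), 5.41957426071167) [0.525  0.2572 0.046 ]
scene rim 411 ((527.5205078125, 22.899089813232422), (124.70350646972656, 93.54342651367188), 18.183338165283203) [0.5309 0.0219 0.056 ]
scene sleeve 268 ((509.9752502441406, -296.0375671386719), (38.97673416137695, 40.670494079589844), 49.488502502441406) [ 0.52   -0.2962  0.1369]
scene sleevetop 109 ((507.686279296875, -296.7066650390625), (42.073387145996094, 39.28855895996094), 64.44641876220703) [ 0.5118 -0.2973  0.1583]
scene board 465 ((528.5980834960938, 23.049957275390625), (151.68055725097656, 122.15727233886719), 18.480541229248047) [0.5644 0.009  0.0129]
side plate top 1347 ((518.6923217773438, 261.7205810546875), (120.43280792236328, 92.89674377441406), 7.667459487915039) [0.5106 0.2719 0.0046]
side housing 382 ((518.3065795898438, 261.7868347167969), (56.201114654541016, 34.745330810546875), 8.508869171142578) [0.5176 0.2628 0.0446]
side rim 441 ((525.2462768554688, 24.705387115478516), (120.13028717041016, 95.05477905273438), 17.988170623779297) [0.524  0.0299 0.0546]
side sleeve 212 ((503.41107177734375, -288.7579345703125), (37.49445724487305, 42.82761764526367), 81.85865783691406) [ 0.5    -0.2805  0.1358]
side sleevetop 64 ((503.28704833984375, -291.676513671875), (39.17851257324219, 38.634559631347656), 16.624998092651367) [ 0.5012 -0.2889  0.1576]
side board 723 ((524.83935546875, 25.970184326171875), (150.85647583007812, 122.06430053710938), 18.49017906188965) [0.5104 0.0477 0.0116]
```

View pics/side0.png

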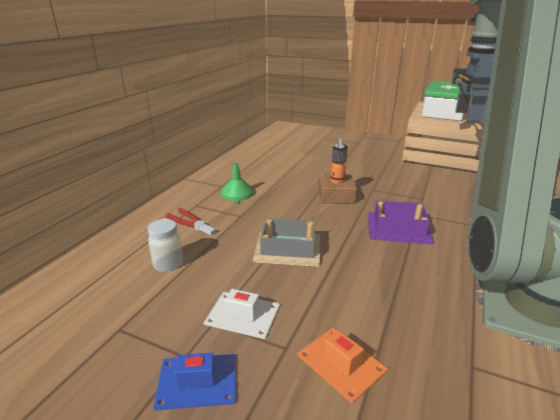

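The scene shows three cover candidates: white at (355,213), orange at (336,182) and blue at (400,204). There are two boxes: grey at (283,230) and purple at (199,203). The driver is at (160,230). I choose the white cover and the grey box, since they match the description. The measured sizes agree: housing 56x35, rim 120x94, board 151x122.

Emit:
{"op": "send_rows", "data": {
  "deltas": [
    [37.5,-12.6,-5,0,0,0,91],
    [37.5,-12.6,-5,0,0,0,91],
    [37.5,-12.6,-5,0,0,0,91],
    [37.5,-12.6,-5,0,0,0,91],
    [37.5,-12.6,-5,0,0,0,91]
  ]
}}

```text
clock: 2.02
eef_pos: [0.3525, -0.4159, 0.2392]
eef_rot: [0.0, 0.985, 0.174, 0.0]
force: [1.1, -0.5, -0.4]
gripper_width: 0.0911
grip_force: 0.0
```

Emit:
{"op": "send_rows", "data": {
  "deltas": [
    [37.5,-12.6,-5,0,0,0,91],
    [37.5,-12.6,-5,0,0,0,91],
    [37.5,-12.6,-5,0,0,0,91],
    [37.5,-12.6,-5,0,0,0,91],
    [37.5,-12.6,-5,0,0,0,91]
  ]
}}

```text
clock: 2.65
eef_pos: [0.5071, -0.2924, 0.2642]
eef_rot: [0.0, 0.985, 0.174, 0.0]
force: [0.2, -0.3, -0.3]
gripper_width: 0.0911
grip_force: 0.0
```

Emit:
{"op": "send_rows", "data": {
  "deltas": [
    [0,0,0,0,0,-0.14,91],
    [0,0,0,0,0,-0.14,91],
    [0,0,0,0,0,-0.14,91],
    [0,0,0,0,0,-0.14,91],
    [0,0,0,0,0,-0.14,91]
  ]
}}

```text
clock: 3.28
eef_pos: [0.5062, -0.2933, 0.2639]
eef_rot: [-0.0, 0.864, 0.503, -0.0]
force: [-0.2, 0.4, 0.4]
gripper_width: 0.0912
grip_force: 0.0
```

```bash
cat >> h.py <<'E'
from scipy.spatial.transform import Rotation as Ro
def pose():
    s=arm.sense(); q=s["eef_rot"]; R=Ro.from_quat(np.r_[q[1:],q[0]]).as_matrix(); return np.array(s["eef_pos"]),R,s
def goto(X,ydeg=None):
    p,R,s=pose(); v=R.T@(np.array(X)-p)*1000
    zd=np.array([0,0,-1.]); 
    y=R[:,1] if ydeg is None else np.array([np.cos(np.radians(ydeg)),np.sin(np.radians(ydeg)),0])
    y=y-zd*(y@zd); y/=np.linalg.norm(y)
    if y@R[:,1]<0 and ydeg is not None: y=-y
    T=np.c_[np.cross(y,zd),y,zd]; rv=Ro.from_matrix(R.T@T).as_rotvec()
    print("shift mm",v.round(1),"turn",rv.round(4),"ydeg now",np.degrees(np.arctan2(R[1,1],R[0,1])).round(2),"tilt",R[:,2].round(4))
E
python3 - <<'E'
from h import *
np.set_printoptions(precision=4,suppress=True)
p,R,s=pose(); print(p,s["joint_pos"],s["clock"])
m=imaging.camera_model("wrist"); pic,d=imaging.camera("wrist"); C=cloud("wrist",d,m)
cv2.imwrite("pics/w1.png",pic[...,::-1])
for r in mark_of("sleeve_grip","wrist"): print(r["conf"],r["at"],atz("wrist",r["at"],.142,m))
S=C[(d>0)&(C[...,2]>.154)&(C[...,2]<.166)&(np.hypot(C[...,0]-.506,C[...,1]+.293)<.05)]
print(len(S),cv2.minEnclosingCircle(S[:,:2].astype(np.float32)*1000) if len(S) else 0, np.median(S,0))
print(proj("wrist",(.506,-.293,.158),m))
goto((.506,-.293,.123))
E
```

```text
[ 0.5062 -0.2933  0.2639] [-0.5447  0.3097  1.4532 -0.0001  1.3787 -0.0284] 3.275
0.7 [286.5, 202.9] [ 0.5076 -0.2956  0.142 ]
851 ((506.1531066894531, -296.62030029296875), 20.792455673217773) [ 0.5066 -0.2936  0.1582]
[283.8119 205.7833]
shift mm [  0.2  -0.3 140.9] turn [ 0.      0.0001 -0.    ] ydeg now -29.86 tilt [-0.     -0.0001 -1.    ]
```

View pics/w1.png

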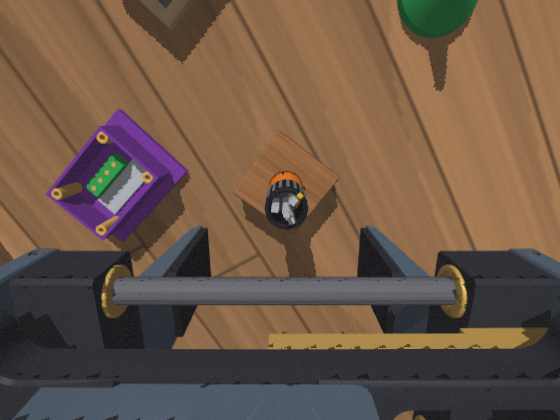

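The wrist view shows the sleeve top at about (286,205), centred between the fingers, with the yellow mark at (299,197). The purple box at (117,175) is well clear. Next: descend, grip and turn.

Emit:
{"op": "send_rows", "data": {
  "deltas": [
    [-1.1,1.5,35,0,0,0,91],
    [0,0,35,0,0,0,91],
    [0,0,35,0,0,0,91],
    [0,0,36,0,0,0,91],
    [0,0,0,0,0,0,91]
  ]
}}

```text
clock: 4.0
eef_pos: [0.5052, -0.294, 0.1204]
eef_rot: [-0.003, 0.866, 0.5, -0.002]
force: [0.1, 0.1, 0.1]
gripper_width: 0.0913
grip_force: 0.0
```

Emit:
{"op": "send_rows", "data": {
  "deltas": [
    [0,0,0,0,0,0,38],
    [0,0,0,0,0,0,30],
    [0,0,0,0,0,0,30],
    [0,0,0,0,0,0,30],
    [0,0,0,0,0,0,30]
  ]
}}

```text
clock: 4.62
eef_pos: [0.507, -0.295, 0.1232]
eef_rot: [0.0, 0.865, 0.501, 0.0]
force: [0.2, -0.4, -0.2]
gripper_width: 0.0439
grip_force: 0.0
```

Emit:
{"op": "send_rows", "data": {
  "deltas": [
    [0,0,0,0,0,0,30],
    [0,0,0,0,0,0.05,30],
    [0,0,0,0,0,0.1,30],
    [0,0,0,0,0,0.1,30],
    [0,0,0,0,0,0,30]
  ]
}}

```text
clock: 5.25
eef_pos: [0.5079, -0.2956, 0.1232]
eef_rot: [0.001, 0.921, 0.39, 0.001]
force: [3.0, -2.2, -0.0]
gripper_width: 0.0416
grip_force: 30.0
```

Run:
```python
from h import *
p,R,s=pose(); print(p,s["moment"],s["force"],s["joint_pos"],s["gripper_width"]); goto((.507,-.295,.123))
```

```text
[ 0.50785712 -0.29560218  0.12320642] [-0.32948963 -0.46055059 -0.16667759] [ 2.97144662 -2.22434078 -0.0371464 ] [-5.46688456e-01  4.07532041e-01  1.67099686e+00 -1.08268891e-05
  1.06065151e+00  2.23670021e-01] 0.04159612395466286
shift mm [-0.2 -1.   0.2] turn [ 0.0024 -0.0005  0.    ] ydeg now -44.14 tilt [ 0.0021 -0.0013 -1.    ]
```

Emit:
{"op": "send_rows", "data": {
  "deltas": [
    [0,0,0,0,0,0.12,30],
    [0,0,0,0,0,0.12,30],
    [0,0,0,0,0,0.12,30],
    [0,0,0,0,0,0.12,30],
    [0,0,0,0,0,0.12,30]
  ]
}}

```text
clock: 5.88
eef_pos: [0.5084, -0.2966, 0.1232]
eef_rot: [0.002, 0.995, 0.099, 0.001]
force: [3.6, -4.7, -2.4]
gripper_width: 0.0415
grip_force: 30.0
```

Run:
```python
from h import *
p,R,s=pose(); print(p,s["moment"],s["force"],s["joint_pos"],s["gripper_width"])
```

```text
[ 0.50836831 -0.29658893  0.12324116] [-0.64995359 -0.60634652  0.18189911] [ 3.61469189 -4.72648763 -2.44380087] [-5.46992875e-01  4.07820200e-01  1.67042594e+00 -1.37115510e-03
  1.05877114e+00  8.26064866e-01] 0.04145414384973082
```

Emit:
{"op": "send_rows", "data": {
  "deltas": [
    [0,0,0,0,0,0.08,30],
    [0,0,0,0,0,0.08,30],
    [0,0,0,0,0,0,30]
  ]
}}

```text
clock: 6.25
eef_pos: [0.5084, -0.2969, 0.1233]
eef_rot: [0.002, 1.0, 0.02, 0.002]
force: [4.0, -5.3, -2.3]
gripper_width: 0.0416
grip_force: 30.0
```

Run:
```python
from h import *
p,R,s=pose(); print(p,s["moment"],s["force"],s["joint_pos"],s["gripper_width"])
```

```text
[ 0.50842888 -0.29688994  0.12328936] [-0.69632831 -0.64673961 -0.13491113] [ 3.97696488 -5.27688029 -2.30901484] [-5.47292325e-01  4.07848320e-01  1.67024454e+00 -1.53992437e-03
  1.05846184e+00  9.83343199e-01] 0.0415659600504413
```

Emit:
{"op": "send_rows", "data": {
  "deltas": [
    [0,0,0,0,0,0.08,30],
    [0,0,0,0,0,0.08,30],
    [0,0,0,0,0,0,30]
  ]
}}

```text
clock: 6.62
eef_pos: [0.5084, -0.2972, 0.1232]
eef_rot: [0.002, 0.998, -0.059, 0.002]
force: [3.0, -6.7, -1.4]
gripper_width: 0.0416
grip_force: 30.0
```

Run:
```python
from h import *
p,R,s=pose(); print(p,s["moment"],s["force"],s["joint_pos"],s["gripper_width"])
m=imaging.camera_model("wrist"); pic,d=imaging.camera("wrist")
cv2.imwrite("pics/w2.png",pic[...,::-1])
```

```text
[ 0.50841024 -0.29715504  0.12323196] [-0.81970417 -0.61387234 -0.0819571 ] [ 2.98175987 -6.73526198 -1.38635777] [-0.54740918  0.40798075  1.67018853 -0.00211201  1.05818928  1.14314302] 0.04164292582254876
```

View pics/w2.png

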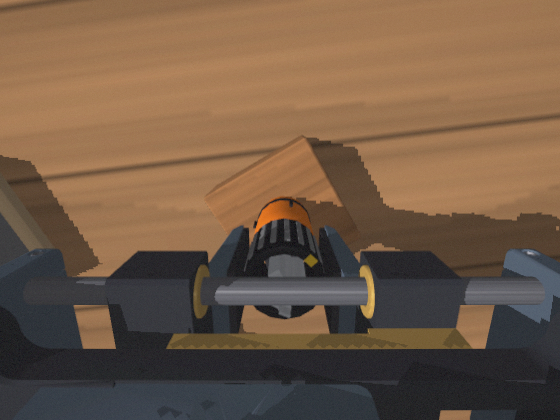

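The yellow mark is at (311,261), the same place relative to the fingers as before, so the sleeve is following. I have turned 1.17 so far and will keep going to the stop.

Emit:
{"op": "send_rows", "data": {
  "deltas": [
    [0,0,0,0,0,0.06,30],
    [0,0,0,0,0,0.06,30],
    [0,0,0,0,0,0,30]
  ]
}}

```text
clock: 7.05
eef_pos: [0.5079, -0.2973, 0.1233]
eef_rot: [0.002, 0.993, -0.118, 0.001]
force: [2.1, -5.9, -0.8]
gripper_width: 0.042
grip_force: 30.0
```

```bash
cat > s.py <<'E'
from h import *
p,R,s=pose(); print(p.round(4),s["moment"].round(3),s["force"].round(1),s["joint_pos"].round(3),s["gripper_width"])
E
python3 s.py
```

```text
[ 0.5079 -0.2973  0.1233] [-0.873 -0.438  0.717] [ 2.1 -5.9 -0.8] [-0.547  0.408  1.67  -0.004  1.059  1.261] 0.042022582201399275
```

Emit:
{"op": "send_rows", "data": {
  "deltas": [
    [0,0,0,0,0,0.06,30],
    [0,0,0,0,0,0.06,30],
    [0,0,0,0,0,0,30]
  ]
}}

```text
clock: 7.42
eef_pos: [0.5074, -0.2973, 0.1235]
eef_rot: [0.002, 0.984, -0.177, 0.001]
force: [1.0, -6.9, -0.5]
gripper_width: 0.0419
grip_force: 30.0
```

```bash
python3 s.py
```

```text
[ 0.5074 -0.2973  0.1235] [-1.016 -0.202  0.484] [ 1.  -6.9 -0.5] [-0.547  0.407  1.671 -0.004  1.06   1.381] 0.04187936752972907
```

Emit:
{"op": "send_rows", "data": {
  "deltas": [
    [0,0,0,0,0,0.06,30],
    [0,0,0,0,0,0.06,30],
    [0,0,0,0,0,0,30]
  ]
}}

```text
clock: 7.8
eef_pos: [0.5073, -0.2973, 0.1235]
eef_rot: [0.002, 0.972, -0.236, 0.001]
force: [0.2, -6.6, 0.3]
gripper_width: 0.0416
grip_force: 30.0
```

```bash
python3 s.py
```

```text
[ 0.5073 -0.2973  0.1235] [-0.982 -0.062  0.454] [ 0.2 -6.6  0.3] [-0.548  0.407  1.671 -0.004  1.06   1.502] 0.041569760405998565
```

The moment about z jumped to 0.7 N m and then slipped at about 0.45, against 0.15 for plain friction, so the sleeve is at the stop. Next: release and check.

Emit:
{"op": "send_rows", "data": {
  "deltas": [
    [0,0,0,0,0,0,91],
    [0,0,0,0,0,0,91],
    [0,0,0,0,0,0,91],
    [0,0,0,0,0,0,91],
    [0,0,-20,0,0,0,91]
  ]
}}

```text
clock: 8.43
eef_pos: [0.5058, -0.2942, 0.1416]
eef_rot: [-0.001, 0.971, -0.238, -0.002]
force: [0.3, 0.4, -0.6]
gripper_width: 0.0886
grip_force: 0.0
```

Emit:
{"op": "send_rows", "data": {
  "deltas": [
    [0,0,-40,0,0,0,91],
    [0,0,-40,0,0,0,91],
    [0,0,-40,0,0,0,91],
    [0,0,0,0,0,0,91]
  ]
}}

```text
clock: 8.93
eef_pos: [0.5084, -0.2958, 0.2667]
eef_rot: [0.001, 0.971, -0.238, 0.004]
force: [0.7, -0.1, -1.0]
gripper_width: 0.0909
grip_force: 0.0
```

```bash
python3 s.py
python3 - <<'E'
from h import *
np.set_printoptions(precision=4,suppress=True)
m=imaging.camera_model("wrist"); pic,d=imaging.camera("wrist"); C=cloud("wrist",d,m)
old=cv2.imread("pics/w1.png")
u,v=proj("wrist",(.507,-.2965,.16),m).astype(int); print(u,v)
a=cv2.resize(pic[v-50:v+50,u-60:u+60][...,::-1],None,fx=4,fy=4); b=cv2.resize(old[205-50:205+50,284-60:284+60],None,fx=4,fy=4)
cv2.imwrite("pics/w3.png",np.vstack([b,a])[:800].copy() if 0 else cv2.resize(np.hstack([b,a]),(800,333)))
h=cv2.cvtColor(pic,cv2.COLOR_RGB2HSV); y=(h[...,0]>20)&(h[...,0]<33)&(h[...,1]>180)&(h[...,2]>120)&(np.hypot(C[...,0]-.507,C[...,1]+.296)<.03)&(C[...,2]>.14)
P=C[y&(d>0)]; print(len(P),P.mean(0), np.degrees(np.arctan2(P[:,1].mean()+.2955,P[:,0].mean()-.507)))
E
```

```text
[ 0.5084 -0.2958  0.2667] [ 0.069  0.036 -0.041] [ 0.7 -0.1 -1. ] [-0.546  0.31   1.447  0.     1.378  1.504] 0.09090138091546132
285 206
26 [ 0.5175 -0.3116  0.1587] -57.00762933086084
```

View pics/w3.png

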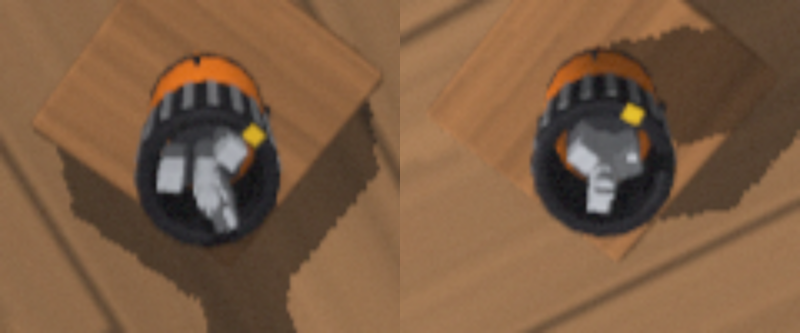

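Before (left) the jaws stand apart. Now (right) all three close on the bit, and the mark has moved to about (632,113) in the crop. That fits a turn of about 1.25 rad, to the stop. Next: the white cover.

Emit:
{"op": "send_rows", "data": {
  "deltas": [
    [-10,-20,0,0,0,0,91],
    [-20.6,-41.6,0,0,0,0,91],
    [-20.6,-41.6,0,0,0,0,91],
    [-20.6,-41.6,0,0,0,0,91],
    [-20.6,-41.6,0,0,0,0,91]
  ]
}}

```text
clock: 9.6
eef_pos: [0.5096, -0.084, 0.2613]
eef_rot: [-0.0, 0.971, -0.238, -0.002]
force: [0.9, -0.2, 0.5]
gripper_width: 0.0911
grip_force: 0.0
```

Emit:
{"op": "send_rows", "data": {
  "deltas": [
    [-20.6,-41.6,0,0,0,0,91],
    [-20.6,-41.6,0,0,0,0,91],
    [-20.6,-41.6,0,0,0,0,91],
    [-20.6,-41.6,0,0,0,0,91],
    [-20.6,-41.6,0,0,0,0,91]
  ]
}}

```text
clock: 10.22
eef_pos: [0.5138, 0.1474, 0.2613]
eef_rot: [0.001, 0.971, -0.237, -0.002]
force: [0.4, 0.5, -0.9]
gripper_width: 0.0909
grip_force: 0.0
```

Emit:
{"op": "send_rows", "data": {
  "deltas": [
    [-20.6,-41.6,0,0,0,0,91],
    [-20.6,-41.6,0,0,0,0,91],
    [-10,-20,0,0,0,0,91],
    [0,0,0,0,0,-0.12,91],
    [0,0,0,0,0,-0.12,91]
  ]
}}

```text
clock: 10.85
eef_pos: [0.5169, 0.2603, 0.2617]
eef_rot: [0.001, 0.993, -0.117, -0.001]
force: [-0.7, 0.4, 0.1]
gripper_width: 0.091
grip_force: 0.0
```

Emit:
{"op": "send_rows", "data": {
  "deltas": [
    [0,0,0,0,0,-0.12,91],
    [0,0,0,0,0,-0.13,91],
    [0,0,0,0,0,-0.13,91],
    [0,0,0,0,0,0,91],
    [0,0,0,0,0,0,91]
  ]
}}

```text
clock: 11.48
eef_pos: [0.5176, 0.26, 0.2625]
eef_rot: [0.0, 0.998, 0.069, -0.001]
force: [-0.2, 0.4, 0.4]
gripper_width: 0.0909
grip_force: 0.0
```

```bash
python3 s.py
python3 - <<'E'
from h import *
np.set_printoptions(precision=4,suppress=True)
m=imaging.camera_model("wrist"); pic,d=imaging.camera("wrist"); C=cloud("wrist",d,m)
cv2.imwrite("pics/w4.png",pic[...,::-1])
H=[]
for q in ("plate_hole0","plate_hole2"):
    for r in mark_of(q,"wrist"): print(q,r["conf"],r["at"],atz("wrist",r["at"],.0,m))
near=(d>0)&(np.hypot(C[...,0]-.519,C[...,1]-.261)<.09)
for n,lo,hi in (("housing",.04,.053),("plate",.003,.012)):
    P=C[near&(C[...,2]>lo)&(C[...,2]<hi)]; print(n,len(P),cv2.minAreaRect(P[:,:2].astype(np.float32)*1000),np.median(P,0))
goto((.519,.261,.012),-82)
E
```

```text
[0.5176 0.26   0.2625] [-0.002  0.046  0.   ] [-0.2  0.4  0.4] [ 0.446  0.302  1.469 -0.     1.373  1.879] 0.09085110191404179
plate_hole0 0.97 [261.0, 139.1] [0.5652 0.2989 0.    ]
plate_hole0 0.97 [132.4, 138.9] [0.5408 0.4772 0.    ]
plate_hole0 0.94 [309.6, 210.0] [0.4727 0.2151 0.    ]
plate_hole0 0.78 [251.6, 325.9] [0.2598 0.2785 0.    ]
plate_hole0 0.69 [211.5, 188.1] [0.4858 0.3622 0.    ]
plate_hole0 0.56 [244.7, 259.3] [0.3795 0.3025 0.    ]
plate_hole2 0.97 [261.0, 139.1] [0.5652 0.2989 0.    ]
plate_hole2 0.97 [132.4, 138.9] [0.5408 0.4772 0.    ]
plate_hole2 0.94 [309.6, 210.0] [0.4727 0.2151 0.    ]
plate_hole2 0.78 [251.6, 325.9] [0.2598 0.2785 0.    ]
plate_hole2 0.69 [211.5, 188.1] [0.4858 0.3622 0.    ]
plate_hole2 0.56 [244.7, 259.3] [0.3795 0.3025 0.    ]
housing 1109 ((520.07958984375, 259.449462890625), (55.4866943359375, 33.13758850097656), 7.606895923614502) [0.5211 0.2598 0.0453]
plate 3921 ((522.062744140625, 238.65805053710938), (119.81597900390625, 133.18057250976562), 7.048595428466797) [0.5284 0.2613 0.0052]
shift mm [  1.3  -0.7 250.8] turn [ 0.0002  0.0003 -0.0008] ydeg now -82.04 tilt [-0.0003 -0.0003 -1.    ]
```

View pics/w4.png

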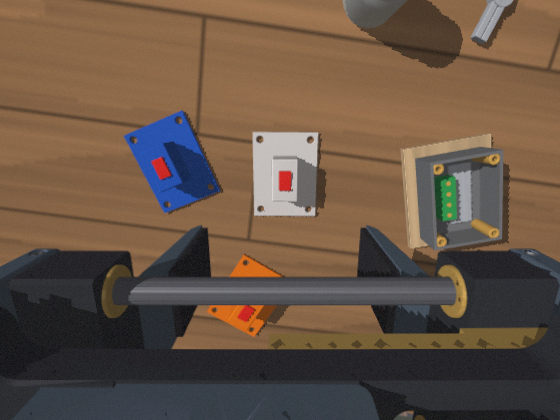

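The wrist view shows the white cover at (285,174), its housing centred between the fingers. The blue cover (172,162) and orange cover (246,295) are clear of the fingers. Hole midpoint and housing agree on about (0.519, 0.259), yaw 7.6°. Next: descend and grip.

Emit:
{"op": "send_rows", "data": {
  "deltas": [
    [1.3,1.2,50,0,0,-0.006,91],
    [0,0,50,0,0,0,91],
    [0,0,50,0,0,0,91],
    [0,0,50,0,0,0,91],
    [0,0,30,0,0,0,91]
  ]
}}

```text
clock: 12.25
eef_pos: [0.5183, 0.2586, 0.0304]
eef_rot: [0.001, 0.997, 0.072, -0.002]
force: [0.3, -0.2, -0.4]
gripper_width: 0.0909
grip_force: 0.0
```

Emit:
{"op": "send_rows", "data": {
  "deltas": [
    [0,0,12,0,0,0,91],
    [0,0,7,0,0,0,91],
    [0,0,0,0,0,0,91],
    [0,0,0,0,0,0,45],
    [0,0,0,0,0,0,38]
  ]
}}

```text
clock: 12.88
eef_pos: [0.5201, 0.2594, 0.0149]
eef_rot: [-0.0, 0.997, 0.073, 0.001]
force: [0.1, -0.3, 0.9]
gripper_width: 0.0739
grip_force: 0.0
```

Emit:
{"op": "send_rows", "data": {
  "deltas": [
    [0,0,0,0,0,0,35],
    [0,0,0,0,0,0,26],
    [0,0,0,0,0,0,26],
    [0,0,0,0,0,0,26],
    [0,0,0,0,0,0,26]
  ]
}}

```text
clock: 13.5
eef_pos: [0.5195, 0.2592, 0.0139]
eef_rot: [0.0, 0.997, 0.073, -0.0]
force: [-1.3, -0.8, 0.1]
gripper_width: 0.0338
grip_force: 29.9
```

```bash
python3 s.py
```

```text
[0.5195 0.2592 0.0139] [ 0.005 -0.041 -0.013] [-1.3 -0.8  0.1] [ 0.443  0.52   1.806 -0.     0.816  1.868] 0.03378328296715466
```

Emit:
{"op": "send_rows", "data": {
  "deltas": [
    [0,0,-10,0,0,0,26],
    [0,0,-25,0,0,0,26],
    [0,0,-30,0,0,0,26],
    [0,0,-30,0,0,0,26],
    [0,0,-20,0,0,0,26]
  ]
}}

```text
clock: 14.12
eef_pos: [0.5198, 0.2594, 0.1309]
eef_rot: [-0.0, 0.997, 0.073, 0.001]
force: [0.0, -0.1, -1.9]
gripper_width: 0.0337
grip_force: 29.9
```

Emit:
{"op": "send_rows", "data": {
  "deltas": [
    [-2,15,0,0,0,0,26],
    [-4,31,0,0,0,0,26],
    [-4,31,0,0,0,0,26],
    [-4,31,0,0,0,0,26],
    [-4,31,0,0,0,0,26]
  ]
}}

```text
clock: 14.75
eef_pos: [0.5206, 0.1169, 0.1277]
eef_rot: [0.0, 0.997, 0.073, -0.001]
force: [0.1, -0.3, -2.6]
gripper_width: 0.0338
grip_force: 29.9
```

Emit:
{"op": "send_rows", "data": {
  "deltas": [
    [-4,31,0,0,0,-0.05,26],
    [-4,31,0,0,0,-0.05,26],
    [-2,25,0,0,0,-0.05,26],
    [0,7,0,0,0,-0.037,26],
    [0,0,0,0,0,0,26]
  ]
}}

```text
clock: 15.38
eef_pos: [0.5297, 0.0239, 0.1279]
eef_rot: [-0.0, 0.986, 0.165, -0.001]
force: [0.1, 0.1, -1.9]
gripper_width: 0.034
grip_force: 29.9
```

```bash
cat > look.py <<'E'
from h import *
import sys
np.set_printoptions(precision=4,suppress=True)
p,R,s=pose(); print(p,s["force"],s["gripper_width"],s["clock"])
goto((.526,.024,p[2]))
off=p[2]-.0139 # expected underside
for c in ("scene","side","wrist"):
    m=imaging.camera_model(c); pic,d=imaging.camera(c); C=cloud(c,d,m)
    cv2.imwrite(f"pics/{sys.argv[1]}_{c}.png",pic[...,::-1])
    near=(d>0)&(np.hypot(C[...,0]-.526,C[...,1]-.024)<.12)
    for n,lo,hi in (("ptop",off+.002,off+.009),("house",off+.04,off+.05),("board",.008,.016),("rim",.052,.062)):
        P=C[near&(C[...,2]>lo)&(C[...,2]<hi)]
        if len(P)>30: print(c,n,len(P),cv2.minAreaRect(P[:,:2].astype(np.float32)*1000),np.median(P[:,2]))
    for q,z in (("plate_hole0",off+.005),("thread0",.057)):
        for r in mark_of(q,c): 
            X=atz(c,r["at"],z,m)
            if np.hypot(X[0]-.526,X[1]-.024)<.1: print(c,q,round(r["conf"],2),np.round(r["at"]),X)
E
python3 look.py v1
```

```text
[0.5297 0.0239 0.1279] [ 0.1083  0.1306 -1.9491] 0.03400704924876618 15.375
shift mm [-3.4 -1.3  0. ] turn [-0.0004  0.0025  0.    ] ydeg now -71.05 tilt [-0.0025 -0.0004 -1.    ]
scene ptop 574 ((530.249755859375, 23.068431854248047), (123.81790924072266, 92.36161041259766), 19.877729415893555) 0.12026673106688565
scene house 164 ((534.8771362304688, 23.16071319580078), (52.835609436035156, 54.53169631958008), 29.595550537109375) 0.16031005317454514
scene board 476 ((527.21630859375, 22.012359619140625), (155.51512145996094, 121.29837036132812), 18.81828498840332) 0.013179951479285456
scene rim 274 ((527.67626953125, 23.067935943603516), (125.1173095703125, 92.20173645019531), 18.14798355102539) 0.056931710498101945
scene plate_hole0 0.94 [305. 206.] [0.5729 0.073  0.119 ]
scene plate_hole0 0.74 [262. 198.] [ 0.4973 -0.0206  0.119 ]
scene thread0 0.92 [259. 218.] [ 0.5009 -0.0343  0.057 ]
scene thread0 0.58 [303. 221.] [0.5563 0.0746 0.057 ]
side ptop 774 ((528.3812866210938, 28.59454345703125), (119.87232208251953, 93.33113861083984), 18.737276077270508) 0.11858034904903654
side ho
[... 592 characters left out ...]
[266. 237.] [0.5586 0.0769 0.057 ]
wrist ptop 11061 ((530.714599609375, 26.27881622314453), (120.31192779541016, 90.53190612792969), 18.875789642333984) 0.1199468718230532
wrist house 5169 ((531.4074096679688, 26.570411682128906), (55.658016204833984, 55.828975677490234), 18.697473526000977) 0.15989828804928347
wrist board 2468 ((577.8258666992188, 40.350067138671875), (42.67418670654297, 120.14641571044922), 19.16044807434082) 0.012165438642028738
wrist rim 228 ((574.7083129882812, 39.12193298339844), (19.190759658813477, 90.45154571533203), 18.070117950439453) 0.05701974327313161
wrist plate_hole0 0.87 [230. 165.] [0.5689 0.0735 0.119 ]
wrist thread0 0.97 [242. 159.] [0.5646 0.0727 0.057 ]
```

The cover and box offsets, taken within each camera, are scene (+2.8, +0.5), side (+3.4, +2.7) and wrist (+3.8, +3.1) mm. Correct and lower.

Emit:
{"op": "send_rows", "data": {
  "deltas": [
    [-2,0.5,5,0,0,0.01,26],
    [-2,0.5,12,0,0,0,26],
    [0,0,12,0,0,0,26],
    [0,0,8,0,0,0,26],
    [0,0,4,0,0,0,26]
  ]
}}

```text
clock: 16.45
eef_pos: [0.527, 0.023, 0.0871]
eef_rot: [-0.0, 0.987, 0.161, -0.001]
force: [-0.2, -0.1, -1.2]
gripper_width: 0.0335
grip_force: 29.9
```

Emit:
{"op": "send_rows", "data": {
  "deltas": [
    [0,0,0,0,0,0,26],
    [0,0,0,0,0,0,26],
    [0,0,0,0,0,0,26]
  ]
}}

```text
clock: 16.82
eef_pos: [0.5276, 0.023, 0.0883]
eef_rot: [0.0, 0.987, 0.161, 0.0]
force: [-0.7, -0.9, -2.2]
gripper_width: 0.0339
grip_force: 29.9
```

```bash
python3 look.py v2
```

```text
[0.5276 0.023  0.0883] [-0.7394 -0.8709 -2.2457] 0.033903303800167296 16.825
shift mm [-1.2 -1.5 -0. ] turn [ 0.0003 -0.0008  0.    ] ydeg now -71.5 tilt [ 0.0009 -0.0001 -1.    ]
scene ptop 578 ((528.4000854492188, 23.573684692382812), (123.5168228149414, 93.1834487915039), 18.190776824951172) 0.08065820134139744
scene house 168 ((531.9824829101562, 22.593978881835938), (55.14339065551758, 54.83137512207031), 28.998367309570312) 0.12093873165129918
scene board 473 ((528.0148315429688, 22.427444458007812), (152.99188232421875, 121.44132232666016), 18.419282913208008) 0.013112649930028763
scene rim 217 ((527.7682495117188, 22.438846588134766), (122.96959686279297, 91.33928680419922), 18.91597557067871) 0.05719148889521688
scene plate_hole0 0.9 [262. 210.] [ 0.4969 -0.0224  0.0794]
scene plate_hole0 0.56 [299. 217.] [0.5613 0.061  0.0794]
scene thread0 0.81 [259. 216.] [ 0.4905 -0.0298  0.057 ]
scene thread0 0.74 [303. 225.] [0.5717 0.0683 0.057 ]
side ptop 775 ((526.1282348632812, 25.570999145507812), (119.99404907226562, 95.55406951904297), 18.05623435974121) 0.07834934345546309
side
[... 530 characters left out ...]
d0 0.93 [267. 237.] [0.5551 0.078  0.057 ]
wrist ptop 11037 ((527.57421875, 23.826610565185547), (120.3726806640625, 90.68196105957031), 18.152036666870117) 0.07920872745018544
wrist house 5115 ((528.1425170898438, 23.627105712890625), (56.338096618652344, 55.64409637451172), 19.65135955810547) 0.11917003161553932
wrist board 3094 ((588.5330200195312, 43.919715881347656), (18.69567108154297, 120.13237762451172), 18.541364669799805) 0.012135540427359181
wrist rim 500 ((575.63671875, 39.695770263671875), (16.989395141601562, 89.34629821777344), 18.255680084228516) 0.05681867806073093
wrist plate_hole0 0.65 [226. 166.] [0.5648 0.0721 0.0794]
wrist thread0 0.91 [232. 162.] [0.5645 0.0721 0.057 ]
```

View pics/v2_wrist.png

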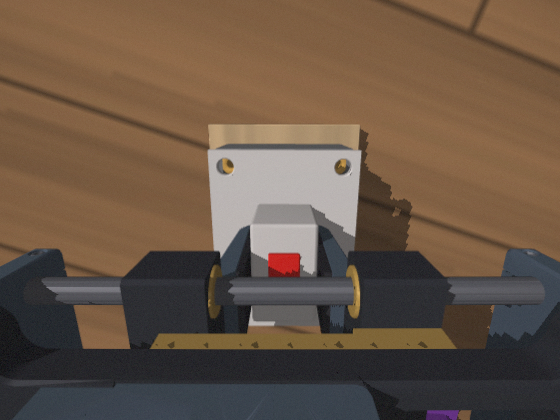

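The wrist view shows the brass threads inside the front plate holes at (226,166) and (342,166). The remaining error is about (+1, +0.3) mm and the gap is about 17.3 mm. Trim it.

Emit:
{"op": "send_rows", "data": {
  "deltas": [
    [-1,0,2.3,0,0,0,26],
    [0,0,0,0,0,0,26],
    [0,0,0,0,0,0,26],
    [0,0,0,0,0,0,26]
  ]
}}

```text
clock: 17.77
eef_pos: [0.5264, 0.0227, 0.0857]
eef_rot: [0.0, 0.987, 0.161, 0.0]
force: [0.1, -0.4, -1.7]
gripper_width: 0.0339
grip_force: 29.9
```

```bash
python3 look.py v3 | grep -v hole
python3 - <<'E'
import cv2,numpy as np
a=cv2.imread("pics/v3_scene.png")[190:260,235:335]; b=cv2.imread("pics/v3_side.png")[190:260,240:340]; 
cv2.imwrite("pics/v3c.png",cv2.resize(np.hstack([a,b]),(800,280),interpolation=2))
E
```

```text
[0.5264 0.0227 0.0857] [ 0.1275 -0.3534 -1.7388] 0.03391164247187706 17.775
shift mm [ 0.  -1.4 -0. ] turn [ 0.0001 -0.0001  0.    ] ydeg now -71.5 tilt [ 0.0001 -0.0001 -1.    ]
scene ptop 570 ((526.7268676757812, 22.77530288696289), (126.0794677734375, 92.02068328857422), 18.664268493652344) 0.07806197435431832
scene house 162 ((533.0568237304688, 20.9068603515625), (54.6968879699707, 52.198631286621094), 32.853599548339844) 0.11817001346504738
scene board 468 ((526.5769653320312, 22.281906127929688), (154.31446838378906, 121.76651000976562), 18.731048583984375) 0.013072033408971936
scene rim 209 ((527.7590942382812, 23.599754333496094), (122.79756164550781, 92.3388442993164), 18.39067268371582) 0.0572038426833052
scene thread0 0.95 [303. 226.] [0.5743 0.069  0.057 ]
scene thread0 0.68 [261. 218.] [ 0.501  -0.0286  0.057 ]
side ptop 787 ((524.885986328125, 25.99706268310547), (120.00338745117188, 94.08234405517578), 17.769878387451172) 0.07590409229354371
side house 118 ((520.9129638671875, 36.60945510864258), (55.385684967041016, 39.14236831665039), 20.46212387084961) 0.1159078609
[... 243 characters left out ...]
781147003173828) 0.055232686719385665
side thread0 0.87 [264. 239.] [0.5569 0.0882 0.057 ]
side thread0 0.49 [290. 224.] [0.5294 0.0061 0.057 ]
wrist ptop 11023 ((526.5181274414062, 23.436683654785156), (120.39268493652344, 90.66339111328125), 18.322383880615234) 0.07685080951345358
wrist house 5146 ((527.3405151367188, 23.735321044921875), (55.83851623535156, 55.824398040771484), 18.040733337402344) 0.11678792765164764
wrist board 3194 ((588.337646484375, 43.98695373535156), (19.948495864868164, 120.14109802246094), 18.50747299194336) 0.012161461779308737
wrist rim 697 ((575.4002075195312, 39.342952728271484), (17.643508911132812, 89.75556182861328), 18.346757888793945) 0.056800773711720466
```

View pics/v3c.png

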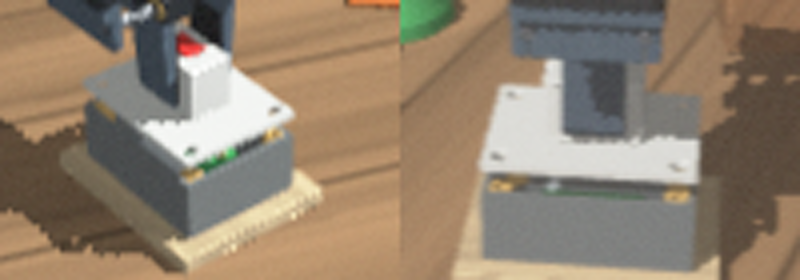

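The crops show the cover level above the grey box, with an open gap on all visible sides. The remaining error is under 0.5 mm and the gap is about 15 mm, so I am handing in.

```bash
python3 -c "
from bench import arm
print(arm.hand_in())"
```

```text
the job is handed in; nothing more can be done
None
```

I turned the sleeve clockwise to its stop so the jaws are tight on the bit. The white cover is held level about 15 mm above the grey box, its holes over the brass threads to within about 0.5 mm by the wrist camera, and I did not touch the jar, funnel or pliers.

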